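# Seat a bracket in the weld fixture and shut the guarded toggle clamp

## Robot

A 6-joint arm with a two-finger parallel gripper is mounted at the origin on the work surface. World frame = base frame: x ahead of the robot, y to its left, z up, the work surface at z = 0. Lengths are in m, angles in rad, forces in N, time in s.
With the tool pointing down it reaches from about 0.15 to 0.775 m from the base axis. Payload 6.1 kg.
Tool frame: the origin (TCP) lies midway between the tips of the shut fingers; the grasp point (between the pads) lies 19 mm behind it (robot.pinch_z is the distance from the TCP to the grasp point, in m); z points along the fingers, y is the line along which they close (so a half turn about z gives the same grasp; the last joint's range is limited). The gripper opens to 85 mm and grips with 20 to 120 N. Pads are 22 mm wide; open, the fingers measure 114 mm over their backs; the gripper's body (76 mm by 85 mm) begins 54 mm behind the grasp point. The pads swing forward as they close: fully open they stand 13 mm farther back than shut.
Start: joints at [1.169, 0.126, -0.04, 1.405, 0, 1.571], TCP at [0.205, 0.483, 0.231] pointing down, gripper open.
Joint ranges: [-2.72, 2.72], [-0.95, 1.95], [-1.27, 1.35], [-1.78, 2.02], [-1.46, 1.47], [-3.14, 3.14]. Speed limits (rad/s): [2.39, 2.39, 3.01, 3.14, 3.14, 3.14].

## Interface

Orientations are given as a rotation vector (axis times angle).
In Python, from station import robot gives the robot as it stands.
- The arm moves only by the tool play_rows, never from a script. Its argument "commands" is text: rows parted by semicolons, each of 5 numbers parted by spaces: the shift along the tool's x, y, z in mm, then the turn about the tool's z in rad, then the closure in counts, from 0 (fully open) to 255 (shut). In form: tx ty tz turn claw; .... A call has 1 to 10 rows; each row is the pose to reach, as a shift and turn from the pose commanded when the call began, along the tool's axes at that moment; what a row does not reach only later rows make up. A row lasts 1/12 s, in which the tool goes at most 41.7 mm and 7.16 degrees, less where a joint would pass 70% of its speed; a pose out of reach is approached as far as the arm can. A call with a gripper value outside its range is refused whole. The fingers move at their own pace and stop on an object; "squeeze" is the grip in N (left out, the last holds). Time passes only in rows, so rows that repeat a pose let the fingers close. It gives the time, the measured TCP pose, the force, the opening and the grip force at its end, in the units of the state.
- robot.state(): the state, without advancing time (a new reading comes with each control period).
- robot.read_camera(name): name is "scene" or "top" or "wrist"; returns the picture (480x640x3 uint8, red, green, blue); there is no depth.
- robot.camera_model(name): a dict with "fx", "fy", "cx", "cy" (pixels), "rvec" (rotation vector, rad) and "tvec" (3), from world to camera coordinates, as OpenCV has them. Camera axes: x right, y down, z forward; pixel columns grow to the right and rows downward; lengths in m; the calibration is good to about 2 mm. A picture is of the moment at which its call begins: read the wrist's pose just before it. camera_model takes no time and is no camera call; for the wrist camera it gives the pose at the moment of the call.
- robot.finish_job(): hands the job in; it is judged then, once.
The state is a dict: "time": time; "joints": joint angles; "qvel": joint speeds; "joint_torque": joint torques, N m; "position": TCP position; "tool_rot": TCP orientation; "contact_force": force on the tool from outside, world axes, zero at the start; "wrist_torque": the same for the moment, N m; "grip_width": opening from 0.0 (shut) to 1.0 (fully open); "gripper_force": force on a finger pad.
Only numpy, scipy, OpenCV 4.12 (cv2) and the standard library are available. Lean on these libraries where they do the work, as an engineer would, in place of code of your own. Each camera call takes 0.05 s, during which the arm holds its last target. There are 200 camera calls.

## Task

Push the steel bracket along its nest in the weld fixture until it sits hard against the blue stop block, then reach down through the window in the yellow spatter guard and press the red clamp handle all the way down, so that the clamp stays shut on the bracket. Do not touch the guard and do not lift or tip the bracket; leave everything else where it lies. Finish with the hand drawn back out of the window, clear above the guard.

Things in the scene. Friction and masses are not known exactly. Their poses are not given: they have to be found in the camera images.
- fixture: Weld fixture, fixed to the table: steel plate 250 mm (x -140 to +110) by 380 mm (y -200 to +180), 12 mm thick. Origin on the table surface; z up. The bracket's nest is on its +y half, the yellow guard with the clamp handle on its -y half, a toggle clamp stands between (x = 0, y -42 to +34 mm), its arm running to +y over the nest; clamp and arm stay below 95 mm above the table.
- nest_home (a point): Where the bracket's origin is when it is home: middle of the nest floor, at fixture x = 0, y = +120 mm, 12 mm above the table. Axes as the fixture's; the bracket slides to +x. Two guide rails along x (10 mm high, inner faces at y = -36, +36 mm) lead it from x = -120 to +50 mm; there a blue stop block, 64 mm wide (y), 30 mm high, has its face at x = +50 mm.
- bracket: Bracket to be seated, loose in the nest, 1 mm play sideways: grey perforated steel, 100 (x) by 70 (y) by 60 mm high, 5 mm sheet, 0.4 to 0.8 kg. Origin at the centre of its underside, axes as the fixture's. Push on its upright end plate: outer face at x = -50 mm, y -35 to +30 mm, 50 mm high. A web 60 mm high runs along its +y side. Starts 25 to 50 mm short of home; resists with 2 to 9 N.
- guard: Yellow sheet-steel spatter guard, fixed on the fixture, axes as the fixture's: a hood over the handle, closed at the top and three sides, open only towards the clamp (+y). Origin at the centre of its window, at the top face, 101 mm above the table. Window 90 by 90 mm clear with black trim; the 4 mm top sheet reaches to x = -100, +100 and y = -75, +85 mm. Must not be touched.
- grip_top (a point): Middle of the top of the red clamp grip, under the window: the spot to press; moves with the handle. Grip 26 mm wide (fixture x), 75 mm long (y), reaching 32 mm beyond this point to -y and 43 mm to +y. Pressed fully down, this point is at fixture x = 0, y = -118 mm, 61 mm above the table (40 mm below the guard's top); fully raised it is 26 mm higher and 6 mm nearer the clamp.
- clamp_handle (a joint): Angle of the clamp handle, rad: 0 raised, grows as it is pressed down, 0.27 at the end stop, where the clamp is shut. Starts between 0 and 0.08. Stiff: it stays where it is left, also at the end stop; takes about 6 N at the grip, about 10 N near the end. Turns about the fixture's x axis; pivot at fixture y = -20 mm, 52 mm above the table.
- clamp_pad: Black rubber pad under the tip of the clamp arm, 20 mm across, 13 mm high; origin at the centre of its underside, above the nest at fixture x = 0, y about +112 mm. It hangs 7 to 11 mm above the bracket's base plate while the clamp is open, and presses on it with 5 to 9 N when the clamp is shut on the seated bracket.
- nut: Bystander: brass hexagon nut, 28 mm across, 13 mm high, on the fixture plate behind the clamp.
- spare: Bystander: spare bracket like the other, standing to the left of the fixture.
- grinder: Bystander: grey angle grinder, 270 mm long, 70 mm high, to the right.
- magnet: Bystander: red three-cornered welding magnet, 100 mm along each side, 18 mm thick, lying flat to the left.
- fclamp: Bystander: blue screw clamp with wooden handle, 260 mm long, 25 mm high, lying flat to the right.
- spray_can: Bystander: spray can, 60 mm across, 170 mm high, to the right.
- wire_brush: Bystander: wire brush with wooden handle, lying to the left.
Not all that is in view belongs to the job. Leave any orange or purple look-alike of the bracket alone.

How it is judged:
By the outcome, as a careful person would: the job done as asked, in the order asked, and still so for the second after the job is handed in, with the robot touching nothing.
It also fails if it takes over 40 s, if anything falls off the work surface, if the arm or the gripper's body presses on something with over 40 N, if the wrist force passes 120 N, or if a joint passes its speed limit or range.

## Working session

There is one attempt and no reset: what is moved stays moved. The work goes in short steps, Python scripts to look and compute and a tool call to move; the robot and the scene stay as the last step left them, time stands still between calls to the robot, and variables do not carry over. Pictures are saved under pics/ and viewed, at most 10 in all, crops included, and the job is handed in when it is done.

Besides the shell and the picture viewer there is one more tool, called after "Call:" as name(argument=value, ...) on one line, values as JSON. play_rows: Moves the arm, as the interface text tells. Its arguments: {"type":"object","properties":{"commands":{"type":"string"},"squeeze":{"type":"number"}},"required":["commands"]}

```bash
mkdir -p pics; python3 - <<'E'
from station import robot
import cv2
for n in ("scene","top"):
    cv2.imwrite(f"pics/{n}0.png",robot.read_camera(n)[:,:,::-1])
    m=robot.camera_model(n);print(n,m)
s=robot.state();print(s)
E
```

```text
scene {'fx': 598.1856206758182, 'fy': 598.1856206758182, 'cx': 314.5653930664435, 'cy': 240.5273085956275, 'rvec': array([ 2.00576641,  1.55497082, -0.56629706]), 'tvec': array([-0.10713284, -0.32083139,  1.92687957])}
top {'fx': 580.5974191807092, 'fy': 580.5974191807092, 'cx': 321.5294268423148, 'cy': 234.21899279482656, 'rvec': array([ 2.13866389, -2.16919262,  0.09946158]), 'tvec': array([0.02070982, 0.51933754, 1.56678275])}
{'time': 0.1, 'joints': array([ 1.16899066e+00,  1.26317323e-01, -4.04786276e-02,  1.40543402e+00,
       -1.10351323e-05,  1.57078820e+00]), 'qvel': array([-0.00102081, -0.00038411,  0.00291425,  0.00080139, -0.00097502,
        0.00045264]), 'joint_torque': array([ 1.54368900e-03, -4.36903417e+01,  3.53605127e+01,  1.36657798e-02,
       -5.73065947e-06,  4.17170298e-08]), 'position': array([0.20517503, 0.4828436 , 0.23062059]), 'tool_rot': array([-6.26850053e-01, -3.07813725e+00,  2.20992735e-03]), 'contact_force': array([-0.4104454 ,  0.97813942,  0.14958683]), 'wrist_torque': array([ 0.02298886,  0.04349652, -0.03784345]), 'gripper_force': 0.0, 'grip_width': 0.9991431030931426}
```

View pics/top0.png

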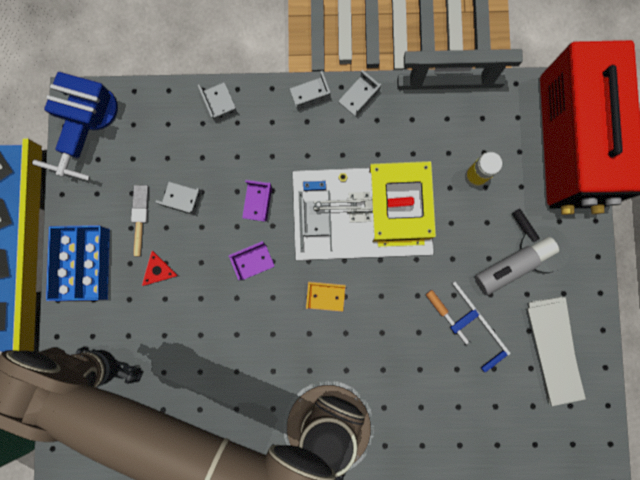

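View pics/scene0.png

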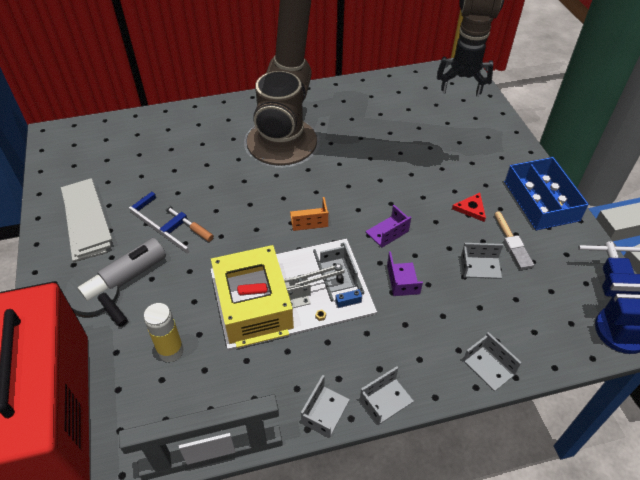

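The top view shows the white fixture at about (293–433, 170–260). Its nest is on the left with a grey bracket at (317,222), the blue stop is at (315,186), and the red grip is at (401,202) in the yellow guard's window. Other candidates:
- Grey loose brackets at (217,100), (310,92), (360,93) and (180,196) are not in the nest.
- Purple ones at (257,200) and (252,260), and an orange one at (326,297), are look-alikes.

Only the one at (317,222) lies in the nest under the clamp arm. I'll confirm it in an enlarged crop and measure.

```bash
cat > h.py <<'E'
import numpy as np, cv2
from station import robot
def ray(m,px):
    K=np.array([[m['fx'],0,m['cx']],[0,m['fy'],m['cy']],[0,0,1]])
    R=cv2.Rodrigues(np.array(m['rvec'],float))[0]; t=np.array(m['tvec'],float)
    p=np.c_[np.reshape(px,(-1,2)),np.ones(np.size(px)//2)]
    return -R.T@t,(np.linalg.solve(K,p.T)).T@R
def onz(m,px,z):
    c,d=ray(m,px); return c+d*((z-c[2])/d[:,2])[:,None]
def proj(m,P):
    K=np.array([[m['fx'],0,m['cx']],[0,m['fy'],m['cy']],[0,0,1]])
    return cv2.projectPoints(np.array(P,float).reshape(-1,3),np.array(m['rvec'],float),np.array(m['tvec'],float),K,None)[0].reshape(-1,2)
def mask(im,name):
    h=cv2.cvtColor(im,cv2.COLOR_RGB2HSV)
    lo,hi={'red':((0,150,80),(6,255,255)),'yellow':((24,120,80),(36,255,255)),'blue':((100,120,50),(115,255,255)),'white':((0,0,190),(180,30,255))}[name]
    return cv2.inRange(h,lo,hi)
E
python3 - <<'E'
from h import *
im=cv2.imread("pics/top0.png")[:,:,::-1].copy();m=robot.camera_model("top")
x0,y0=285,155
for n,z in(('red',.08),('yellow',.101),('blue',.042),('white',.012)):
    k=mask(im[y0:270,x0:445],n)
    cs=[c for c in cv2.findContours(k,cv2.RETR_CCOMP,cv2.CHAIN_APPROX_NONE)[0] if cv2.contourArea(c)>40]
    for c in cs:
        b=cv2.boxPoints(cv2.minAreaRect(c))+[x0,y0]
        print(n,cv2.contourArea(c),b.round(1).tolist(),(onz(m,b,z)[:,:2]*1000).round(1).tolist())
cv2.imwrite("pics/c1.png",cv2.resize(im[y0:270,x0:445,::-1],None,fx=5,fy=5,interpolation=cv2.INTER_CUBIC))
E
```

```text
red 179.5 [[386.8, 198.6], [412.9, 196.5], [413.5, 204.7], [387.4, 206.7]] [[607.1, -163.4], [611.4, -233.1], [589.3, -234.1], [585.0, -164.6]]
yellow 127.5 [[377.8, 241.5], [415.9, 239.8], [416.2, 244.5], [378.0, 246.1]] [[490.1, -135.1], [492.9, -234.6], [480.8, -234.8], [477.9, -135.4]]
yellow 4490.0 [[369.6, 164.0], [430.7, 160.4], [435.2, 237.5], [374.1, 241.1]] [[697.3, -118.2], [704.2, -280.1], [498.4, -285.0], [491.4, -125.4]]
yellow 1343.5 [[384.4, 182.1], [422.4, 180.3], [424.2, 217.8], [386.2, 219.6]] [[647.8, -156.2], [650.9, -256.7], [550.8, -258.1], [547.6, -158.3]]
blue 148.5 [[303.6, 182.0], [324.8, 180.9], [325.3, 189.0], [304.1, 190.1]] [[663.7, 60.6], [665.9, 2.1], [643.2, 1.2], [641.1, 59.6]]
white 179.5 [[303.0, 192.0], [327.0, 192.0], [327.0, 201.0], [303.0, 201.0]] [[641.5, 64.1], [640.3, -3.2], [614.8, -2.8], [615.9, 64.3]]
white 295.0 [[387.8, 192.0], [419.1, 190.5], [420.3, 214.9], [389.0, 216.4]] [[637.4, -173.2], [640.2, -260.5], [571.3, -261.6], [568.5, -174.6]]
white 4117.5 [[292.3, 171.4], [428.7, 166.0], [432.2, 253.1], [295.8, 258.5]] [[700.9, 93.6], [709.5, -289.6], [464.5, -290.8], [455.0, 85.9]]
white 98.0 [[337.0, 183.0], [337.0, 172.0], [348.0, 172.0], [348.0, 183.0]] [[665.5, -31.6], [696.9, -32.1], [696.4, -63.0], [665.0, -62.4]]
```

View pics/c1.png

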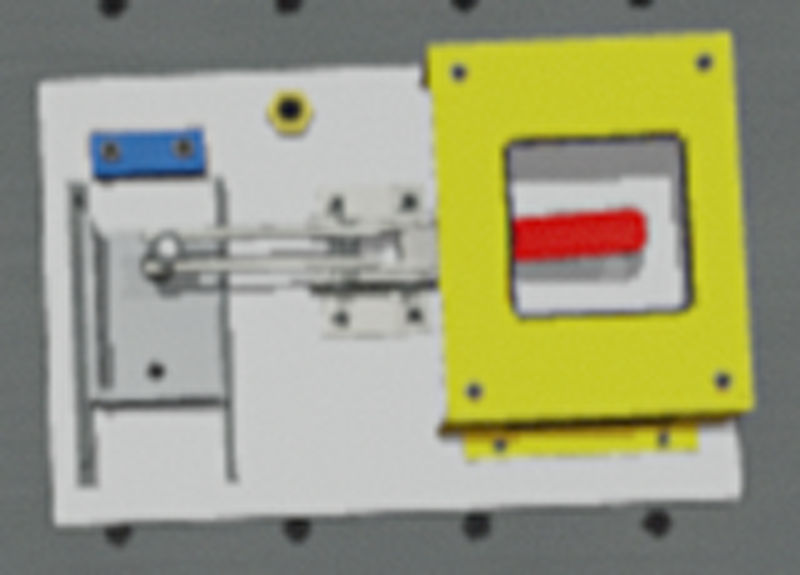

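The crop confirms the grey bracket in the nest, with its end plate's top edge at crop y≈403 (image row ≈235.6). The window, grip and stop are consistent with the fixture origin at about (597, -90) mm and yaw at about 0.030 rad. I'll go above the rear of the nest and look from near.

```bash
cat >> h.py <<'E'
from scipy.spatial.transform import Rotation as Ro
YAW=0.030; O=np.array([.5972,-.0897])
def f2w(x,y,z): # mm fixture -> world m
    c,s=np.cos(YAW),np.sin(YAW); return np.r_[O+np.array([c*x-s*y,s*x+c*y])/1000,z/1000]
def row(x,y,z): # fixture mm target, tool x = -fixture x
    s=robot.state();R=Ro.from_rotvec(s['tool_rot']).as_matrix()
    d=R.T@(f2w(x,y,z)-s['position'])*1000
    ang=np.arctan2(R[1,0],R[0,0]); t=-(((YAW+np.pi)-ang+np.pi)%(2*np.pi)-np.pi)
    c,sn=np.cos(YAW),np.sin(YAW); p=(s['position'][:2]-O)*1000
    print('at fix',(np.array([c*p[0]+sn*p[1],-sn*p[0]+c*p[1],s['position'][2]*1000])).round(1),'t',round(s['time'],2),'row',d.round(1),round(t,3),'F',s['contact_force'].round(1),'tilt',R[:,2].round(3))
E
python3 - <<'E'
from h import *
row(-130,118,200)
m=robot.camera_model("top");c,_=ray(m,[[0,0]]);print(c)
b=onz(m,[[285+90/5,155+403/5],[285+225/5,155+401/5]],.062);print(b)
E
```

```text
at fix [-374.7  584.   230.6] t 0.1 row [-417.3 -320.8   31.1] -0.432 F [-0.4  1.   0.1] tilt [-0.001 -0.001 -1.   ]
[ 0.34025612 -0.01755189  1.61519852]
[[ 0.51291697  0.06268103  0.062     ]
 [ 0.51288669 -0.01005316  0.062     ]]
```

Call:
play_rows(commands="-417 -321 0 -0.432 255;-417 -321 0 -0.432 255;-417 -321 0 -0.432 255;-417 -321 0 -0.432 255;-417 -321 0 -0.432 255;-417 -321 0 -0.432 255;-417 -321 0 -0.432 255;-417 -321 0 -0.432 255;-417 -321 0 -0.432 255;-417 -321 0 -0.432 255")

```text
time: 0.93
position: [0.406, 0.1256, 0.2312]
tool_rot: [-0.048, 3.141, 0.0]
contact_force: [1.6, 0.8, 0.0]
grip_width: -0.001
gripper_force: 0.0
```

```bash
python3 -c "
from h import *
row(-130,118,200)"
```

```text
at fix [-184.7  220.9  231.2] t 0.93 row [ -54.7 -103.    31.2] 0.0 F [1.6 0.8 0. ] tilt [ 0.  0. -1.]
```

Call:
play_rows(commands="-55 -103 0 0 255;-55 -103 0 0 255;-55 -103 0 0 255;-55 -103 0 0 255;-55 -103 0 0 255")

```text
time: 1.35
position: [0.464, 0.0248, 0.2306]
tool_rot: [0.041, -3.14, -0.0]
contact_force: [0.3, 0.2, 0.0]
grip_width: 0.0
gripper_force: 0.0
```

```bash
python3 -c "
from h import *
row(-130,118,200)
m=robot.camera_model('wrist');im=robot.read_camera('wrist');cv2.imwrite('pics/w1.png',im[:,:,::-1]);print(m)
for n,P in dict(stopL=(50,152,42),stopR=(50,88,42),railL=(-120,156,22),railR=(-120,84,22),epL=(-81,150,62),epR=(-81,85,62)).items(): print(n,proj(m,f2w(*P)).round(0))"
```

```text
at fix [-129.7  118.5  230.6] t 1.35 row [ 0.3 -0.5 30.6] -0.004 F [0.3 0.2 0. ] tilt [-0.002  0.    -1.   ]
{'fx': 365.12439063538966, 'fy': 365.12439063538966, 'cx': 321.75089301993097, 'cy': 240.0608066876326, 'rvec': array([-2.03574269, -2.08782683, -0.314984  ]), 'tvec': array([-0.01285795, -0.48187286,  0.24265727])}
stopL [[354. 376.]]
stopR [[294. 376.]]
railL [[360. 217.]]
railR [[287. 218.]]
epL [[357. 269.]]
epR [[286. 269.]]
```

View pics/w1.png

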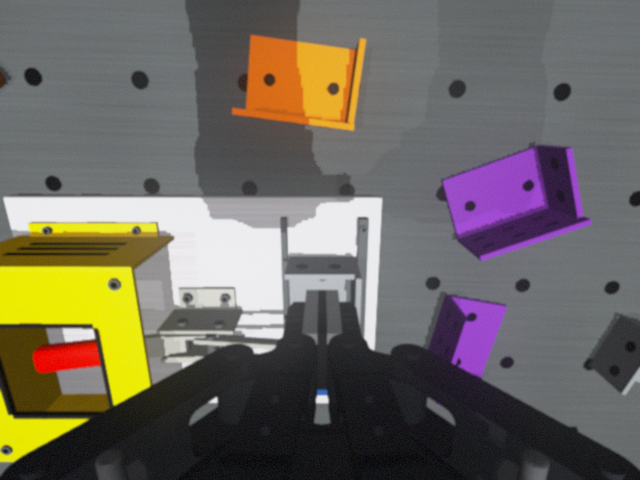

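The wrist view shows the rail ends at (284,218) and (363,218), within 3 px of the prediction. The end plate is at rows 256–277, and the window is lower left with the grip at (65,357). The fixture pose holds, so I'll descend behind the end plate with shut fingers.

Call:
play_rows(commands="0 0 40 0 255;0 0 80 0 255;0 0 120 0 255;0 0 160 0 255;0 0 190 0 255;0 0 199 0 255;0 0 199 0 255;0 0 199 0 255")

```text
time: 2.07
position: [0.464, 0.0272, 0.0334]
tool_rot: [-0.05, 3.141, 0.0]
contact_force: [0.3, -0.6, 0.1]
grip_width: 0.001
gripper_force: 0.0
```

```bash
python3 -c "
from h import *
row(-90,120,32)"
```

```text
at fix [-129.7  120.9   33.4] t 2.07 row [-39.7  -0.9   1.4] 0.002 F [ 0.3 -0.6  0.1] tilt [ 0.  0. -1.]
```

Call:
play_rows(commands="-10 0 0 0 255;-20 0 0 0 255;-28 0 0 0 255;-32 0 0 0 255;-36 0 0 0 255;-40 0 0 0 255;-44 0 0 0 255;-48 0 0 0 255;-50 0 0 0 255;-50 0 0 0 255")

```text
time: 2.9
position: [0.5124, 0.0277, 0.032]
tool_rot: [0.047, -3.138, 0.0]
contact_force: [-5.1, -0.6, 2.8]
grip_width: -0.004
gripper_force: 2.4
```

```bash
python3 -c "
from h import *
row(-61,120,33)"
```

```text
at fix [-81.3 119.9  32. ] t 2.9 row [-20.3   0.1  -1.1] 0.0 F [-5.1 -0.6  2.8] tilt [-0.003 -0.    -1.   ]
```

Call:
play_rows(commands="-3 0 0 0 255;-6 0 0 0 255;-9 0 0 0 255;-12 0 0 0 255;-14 0 0 0 255;-16 0 0 0 255;-16 0 0 0 255;-16 0 0 0 255")

```text
time: 3.57
position: [0.5282, 0.0282, 0.032]
tool_rot: [0.047, -3.138, 0.0]
contact_force: [-4.5, -0.3, 2.7]
grip_width: -0.003
gripper_force: 2.6
```

```bash
python3 -c "
from h import *
row(-61,120,33)"
```

```text
at fix [-65.4 119.9  32. ] t 3.57 row [-4.4  0.1 -1.1] 0.0 F [-4.5 -0.3  2.7] tilt [-0.003 -0.    -1.   ]
```

Call:
play_rows(commands="-1 0 0 0 255;-2 0 0 0 255;-3 0 0 0 255;-3 0 0 0 255")

```text
time: 3.9
position: [0.5311, 0.0283, 0.032]
tool_rot: [0.047, -3.138, 0.0]
contact_force: [-5.6, -0.1, 4.7]
grip_width: -0.003
gripper_force: 2.8
```

Call:
play_rows(commands="-1 0 0 0 255;-2 0 0 0 255;-2 0 0 0 255")

```text
time: 4.15
position: [0.5331, 0.0284, 0.032]
tool_rot: [0.047, -3.138, 0.0]
contact_force: [-6.3, 0.1, 3.9]
grip_width: -0.002
gripper_force: 2.8
```

Call:
play_rows(commands="-1 0 0 0 255;-1 0 0 0 255;-2 0 0 0 255;-2 0 0 0 255")

```text
time: 4.48
position: [0.5337, 0.0284, 0.0319]
tool_rot: [0.047, -3.135, 0.0]
contact_force: [-11.4, 0.6, 8.0]
grip_width: -0.003
gripper_force: 5.4
```

Call:
play_rows(commands="-1 0 0 0 255;-1 0 0 0 255;-2 0 0 0 255;-2 0 0 0 255")

```text
time: 4.82
position: [0.5337, 0.0284, 0.0319]
tool_rot: [0.047, -3.132, 0.0]
contact_force: [-18.6, -0.2, 13.9]
grip_width: 0.001
gripper_force: 9.1
```

Force rises to 18.6 N with no further motion, at the expected TCP x of about -60, so the bracket is seated. I'll back off and raise.

Call:
play_rows(commands="4 0 0 0 255;10 0 0 0 255;25 0 0 0 255;45 0 0 0 255;60 0 0 0 255;65 0 0 0 255;65 0 -40 0 255;65 0 -80 0 255;65 0 -120 0 255;65 0 -150 0 255")

```text
time: 5.65
position: [0.4749, 0.0267, 0.1859]
tool_rot: [-0.047, 3.137, 0.0]
contact_force: [0.9, -0.3, 0.9]
grip_width: -0.002
gripper_force: 0.0
```

```bash
python3 - <<'E'
from h import *
row(-100,-118,180)
for n in('top','wrist'):
    m=robot.camera_model(n);im=robot.read_camera(n);cv2.imwrite(f'pics/{n}2.png',im[:,:,::-1])
    P=[(50,152,42),(50,88,42),(-50,150,62),(-50,85,62)]
    print(n,[proj(m,f2w(*p)).round(1).tolist() for p in P])
t=cv2.imread('pics/top2.png')[160:265,285:445];w=cv2.imread('pics/wrist2.png')
cv2.imwrite('pics/v2.png',np.vstack([cv2.resize(t,(480,315),interpolation=cv2.INTER_CUBIC),cv2.resize(w[120:440,:480],(480,280))]))
E
```

```text
at fix [-118.8  120.   185.9] t 5.65 row [ -18.7 -238.     5.9] 0.0 F [ 0.9 -0.3  0.9] tilt [ 0.004  0.    -1.   ]
top [[[302.6, 189.6]], [[325.8, 188.5]], [[304.4, 224.6]], [[328.4, 223.5]]]
wrist [[[355.2, 387.7]], [[288.9, 387.7]], [[358.2, 304.6]], [[279.8, 304.6]]]
```

View pics/v2.png

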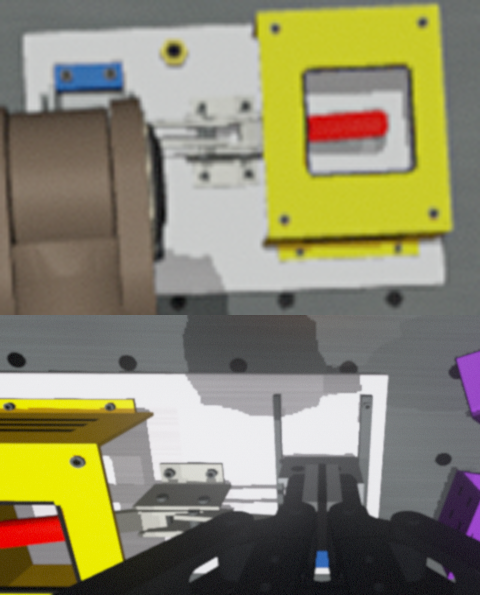

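The end plate's top edge is at wrist row ≈305, against 304.6 predicted for home, so the bracket is seated. The window is clear and the grip is centred in it, so I'll move over the window.

Call:
play_rows(commands="-119 -236 -10 0 255;-119 -236 -10 0 255;-119 -236 -10 0 255;-119 -236 -10 0 255;-119 -236 -10 0 255;-119 -236 -10 0 255;-119 -236 -10 0 255;-119 -236 -10 0 255;-119 -236 -10 0 255;-119 -236 -10 0 255")

```text
time: 6.58
position: [0.5995, -0.2051, 0.1916]
tool_rot: [0.048, -3.14, -0.001]
contact_force: [0.3, -0.1, -0.1]
grip_width: -0.003
gripper_force: 0.0
```

```bash
python3 - <<'E'
from h import *
row(0,-116,95)
m=robot.camera_model('wrist');im=robot.read_camera('wrist')
for p in [(-45,-73,101),(-45,-163,101),(45,-73,101),(45,-163,101),(0,-118,75)]:
    q=tuple(int(v) for v in proj(m,f2w(*p))[0]);print(p,q);cv2.circle(im,q,4,(0,255,255),1)
cv2.imwrite('pics/w3.png',im[:,:,::-1])
E
```

```text
at fix [  -1.2 -115.4  191.6] t 6.58 row [-1.3 -0.7 96.6] 0.0 F [ 0.3 -0.1 -0.1] tilt [-0.001  0.001 -1.   ]
(-45, -73, 101) (388, 179)
(-45, -163, 101) (247, 179)
(45, -73, 101) (381, 306)
(45, -163, 101) (255, 306)
(0, -118, 75) (318, 235)
```

View pics/w3.png

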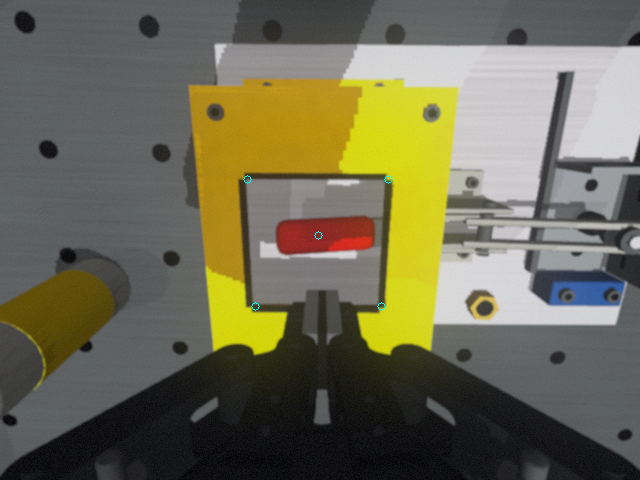

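The predicted window corners (circles at (247,179), (388,179), (255,306) and (381,306)) lie on the black trim, with the grip at (325,235) centred. I'll go down through the window.

Call:
play_rows(commands="-1 0 30 0 255;-1 0 60 0 255;-1 0 85 0 255;-1 0 95 0 255;-1 0 100 0 255;-1 0 104 0 255;-1 0 108 0 255;-1 -1 112 0 255;-1 -1 115 0 255;-1 -1 115 0 255")

```text
time: 7.47
position: [0.6018, -0.2074, 0.0784]
tool_rot: [-0.047, 3.139, -0.003]
contact_force: [0.7, -0.5, 4.0]
grip_width: 0.001
gripper_force: 1.3
```

```bash
python3 -c "
from h import *
row(0,-118,61)"
```

```text
at fix [   1.1 -117.7   78.4] t 7.47 row [ 1.1 -0.2 17.4] -0.0 F [ 0.7 -0.5  4. ] tilt [ 0.002 -0.002 -1.   ]
```

Call:
play_rows(commands="0 0 3 0 255;0 0 6 0 255;0 0 9 0 255;0 0 12 0 255;0 0 14 0 255;0 0 16 0 255;0 0 16 0 255")

```text
time: 8.05
position: [0.6019, -0.2082, 0.0626]
tool_rot: [-0.046, 3.139, -0.005]
contact_force: [-0.1, -2.7, 4.3]
grip_width: 0.003
gripper_force: 2.0
```

Call:
play_rows(commands="0 0 1 0 255;0 0 2 0 255;0 0 3 0 255;0 0 3 0 255")

```text
time: 8.38
position: [0.602, -0.2083, 0.061]
tool_rot: [-0.046, 3.138, -0.005]
contact_force: [-2.1, -3.4, 12.8]
grip_width: -0.002
gripper_force: 6.0
```

Call:
play_rows(commands="0 0 1 0 255;0 0 2 0 255;0 0 3 0 255;0 0 3 0 255")

```text
time: 8.72
position: [0.602, -0.2083, 0.0608]
tool_rot: [-0.046, 3.136, -0.007]
contact_force: [-8.3, -1.2, 27.3]
grip_width: 0.003
gripper_force: 13.7
```

Call:
play_rows(commands="0 0 1 0 255;0 0 2 0 255;0 0 2 0 255;0 0 2 0 255")

```text
time: 9.05
position: [0.6021, -0.2083, 0.0607]
tool_rot: [-0.046, 3.135, -0.007]
contact_force: [-12.2, 0.6, 37.8]
grip_width: -0.004
gripper_force: 18.8
```

The handle is at its end stop: z = 60.7 mm, with force rising to 38 N and no motion. Withdraw.

Call:
play_rows(commands="0 0 -4 0 255;0 0 -10 0 255;0 0 -25 0 255;0 0 -55 0 255;0 0 -90 0 255;0 0 -125 0 255;0 0 -145 0 255;0 0 -145 0 255;0 0 -145 0 255")

```text
time: 9.8
position: [0.6015, -0.2067, 0.1992]
tool_rot: [-0.047, 3.139, -0.001]
contact_force: [-0.5, -0.7, -1.0]
grip_width: 0.006
gripper_force: 0.0
```

```bash
python3 - <<'E'
from h import *
row(0,-118,61)
w=robot.read_camera('wrist');s=robot.read_camera('scene')
m=robot.camera_model('wrist')
for z,y in((61,-118),(87,-112)): print(z,[proj(m,f2w(0,y+d,z)).round(0).tolist() for d in(-32,43)])
k=mask(w[100:350,200:420],'red');ys,xs=np.nonzero(k);print('red x',xs.min()+200,xs.max()+200,'y',ys.min()+100,ys.max()+100)
cv2.imwrite('pics/w4.png',np.vstack([cv2.resize(w,(400,300)),cv2.resize(s[220:370,190:390],(400,300),interpolation=cv2.INTER_CUBIC)])[:,:,::-1])
E
```

```text
at fix [   0.8 -117.1  199.2] t 9.8 row [  1.1  -0.8 138.2] 0.0 F [-0.5 -0.7 -1. ] tilt [ 0.002 -0.    -1.   ]
61 [[[280.0, 228.0]], [[375.0, 228.0]]]
87 [[[284.0, 237.0]], [[388.0, 237.0]]]
red x 281 370 y 208 237
```

View pics/w4.png

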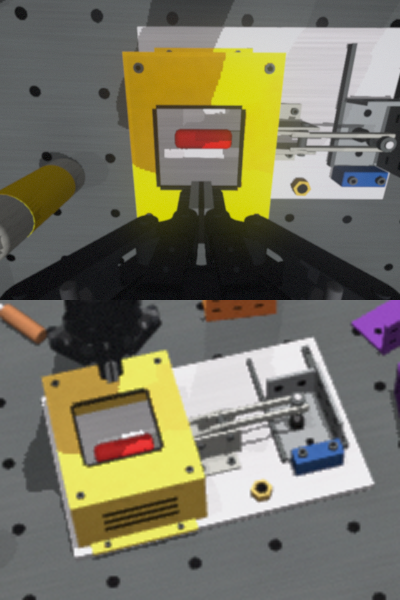

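The handle stays down, with its grip at the fully-pressed pixel position (281–370 against 280–375 predicted). The clamp pad is on the bracket, the bracket is against the blue stop, and the hand is clear above the guard.

```bash
python3 -c "
from station import robot
print(robot.finish_job())"
```

```text
the job is handed in; nothing more can be done
None
```

The job is handed in at about 10 s: the bracket sits hard against the blue stop, the clamp handle is pressed to its end stop and stayed shut, and the hand is clear above the guard with no sign of contact with it.

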